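Draw corks from the cellar's gravity dispenser

TASK

Set the empty wooden box on the table under the mouth of the cork chute, let go of it, and only then pull the chute's spring-loaded gate handle out until its pointer lines up with the brass mark on the rail, so that all three corks roll down into the box. Finish still holding the handle, steady at the mark (the spring shuts the gate if you let go), with the corks in the box, and leave the other things on the table where they are.

Things in the scene. Friction and masses are not known exactly. Their poses are not given: they have to be found in the camera images.
- dispenser: fixed cork dispenser: a tilted chute (64 wide, 200 long, slope 0.31 rad, top 225 high) on a foot. Origin on the table below the middle of the chute's lip (lower end). Own +y points up the chute; corks roll out to own -y; gate handle on own -x side. Chute floor 115 high at the lip; thin rail across the lip, underside 99 high. Below is free; the foot begins 75 up the chute (+y)
- landing (a point): point on the table 40 ahead of the chute's lip (dispenser's own -y), in the middle of where the corks drop: the middle of the box belongs here. Its axes are the dispenser's
- gate (a joint): pull of the gate in m: 0 shut, 0.09 fully out, positive along the dispenser's own -x. A spring draws it shut: about 7 N to start, about 13 N at 0.07; it snaps shut when let go. The mouth is fully clear of the gate plate from 0.042
- grip (a point): middle of the gate's upright wooden handle post, 160 above the table: 14 thick along the pull, 24 wide across, from 133 to 187 above the table. The rod to the gate plate leaves on the chute side, top 132 above the table: keep fingertips above 136. Free on both sides along the pull (about 55 to the chute when shut). Its axes are the dispenser's
- pointer (a point): the gate's pointer: end of the small steel fin (4 thick, 125 above the table) on the own -y side of the sliding block under the handle; moves with the gate, always level with the handle's middle along the pull
- mark (a point): the mark: inner end of the upright tab (4 thick, 16 wide) of the brass clip on the rail, 125 above the table. The gate is at the mark when pointer and mark meet (fin and tab in one line seen from above). The clip's place varies: a pull of 0.048 to 0.072 m from shut. It does not stop the gate, the pointer passes freely
- box: open-topped square plywood box, 130 x 130 x 60 high outside, walls and floor 10 thick, 0.28 to 0.46 kg; origin at the middle of its underside, own x and y along its sides, z up. Can be lifted by pinching the middle of one wall from above
- cork0: wine cork lying across the chute, the lowest, against the gate; diameter 25, length 45, 12 g; origin at its centre, own x along its length
- cork1: wine cork lying across the chute, the middle one; diameter 25, length 45, 12 g; origin at its centre, own x along its length
- cork2: wine cork lying across the chute, the uppermost; diameter 25, length 45, 12 g; origin at its centre, own x along its length
- bottle_a: bystander: full wine bottle standing at the right, diameter 74, height 290; origin at the middle of its underside
- bottle_b: bystander: full wine bottle standing at the left, diameter 74, height 290; origin at the middle of its underside
- corkscrew: bystander: folded waiter's corkscrew lying flat, 110 x 22 x 14; origin at the middle of its underside
- dish: bystander: shallow round steel tasting dish, rim diameter 84, height 28; origin at the middle of its underside
- tumbler: bystander: glass tumbler, diameter 68, height 95; origin at the middle of its underside
- jar: bystander: amber glass jar with a cap, diameter 76, height 100; origin at the middle of its underside
- mallet: bystander: small mallet lying flat, 240 long, less than 50 high; origin at the middle of its underside, handle towards its own -x
Things that resemble listed ones, but are neither listed nor needed, are in the scene too. What is shaped like the cork2 but blue is not meant.

How it is judged:
By the outcome, as a careful person would: the job done as asked, in the order asked, and still so for the second after the job is handed in, while the arm keeps its last pose, push and grip.
It also fails if it takes over 48 s, if anything falls off the work surface, if the arm or the gripper's body presses on something with over 40 N, if the wrist force passes 120 N, or if a joint passes its speed limit or range.

ROBOT

A 6-joint arm with a two-finger parallel gripper is mounted at the origin on the work surface. World frame = base frame: x ahead of the robot, y to its left, z up, the work surface at z = 0. Lengths are in m, angles in rad, forces in N, time in s.
With the tool pointing down it reaches from about 0.425 to 0.95 m from the base axis. Payload 14.7 kg.
Tool frame: the origin (TCP) lies between the finger pads; the fingertips stand 17 mm ahead of it and the grasp point (between the pads) lies 2 mm behind it; z points along the fingers, y is the line along which they close (so a half turn about z gives the same grasp; the last joint's range is limited). The gripper opens to 85 mm and grips with 20 to 120 N. Pads are 22 mm wide; open, the fingers measure 114 mm over their backs; the gripper's body (76 mm by 85 mm) begins 54 mm behind the grasp point. The pads swing forward as they close: fully open they stand 13 mm farther back than shut.
Start: joints at [1.117, 0.48, 1.596, -0, 1.065, -0.047], TCP at [0.257, 0.597, 0.219] pointing down, gripper open.
Joint ranges: [-2.75, 2.75], [-0.82, 2.05], [0.23, 2.67], [-1.56, 4.7], [0.09, 2.69], [-2.92, 2.92]. Speed limits (rad/s): [1.89, 1.89, 2.39, 3.01, 3.01, 3.01].

INTERFACE

Orientations are given as [roll, pitch, yaw] about the fixed x, y, z axes, in that order (R = Rz(yaw) Ry(pitch) Rx(roll)).
In Python, from workcell import ctrl gives the robot as it stands.
- The arm moves only by the shell command python3 -m creep 'ROWS' [OPENING]. ROWS is a JSON object of lists of equal length, an entry for each row: "delta_pos": the shift along the world's x, y, z as a fraction of full scale, a list of three; "delta_rot": the turn, a rotation vector about the world's x, y, z as a fraction of full scale, a list of three. A call has 1 to 20 rows; each row shifts and turns the commanded pose from where the row before left it; what a row does not reach is not made up. Full scale, the value 1, is 0.02 m for a shift and 90 degrees for a turn. A row lasts 1/12 s, in which the tool goes at most 41.7 mm and 7.16 degrees, less where a joint would pass 70% of its speed; a pose out of reach is approached as far as the arm can. A call with a number of a shift or a turn outside -1 to 1 is refused whole. A call with a gripper value outside its range is refused whole. OPENING is the finger opening in mm, from 0 to 85.4, set as the call begins (- or left out, the last holds). The fingers move at their own pace and stop on an object; the grip force is fixed at half the most. Time passes only in rows, so rows that do not move let the fingers close. It gives the time, the measured TCP pose, the force, the opening and the grip force at its end, in the units of the state.
- ctrl.get_state(): the state, without advancing time (a new reading comes with each control period).
- ctrl.read_camera(name): name is "side" or "top"; returns (picture, depth): 384x512x3 uint8, red, green, blue; 384x512 float32, m along the optical axis (not along the pixel's ray), 0 where there is no reading.
- ctrl.get_calibration(name): a dict with "fx", "fy", "cx", "cy" (pixels), "k1" (the pictures are not rectified: a ray, as slopes to the right and down, at radius r is drawn at 1 + k1 r^2 times it, then the intrinsics apply), "R" (3x3) and "t" (3): a world point X has camera coordinates R X + t. Camera axes: x right, y down, z forward; pixel columns grow to the right and rows downward; lengths in m; the calibration is good to about 2 mm. A picture is of the moment at which its call begins. get_calibration takes no time and is no camera call.
- ctrl.sign_off(): hands the job in; it is judged then, once.
The state is a dict: "time": time; "joint_positions": joint angles; "qd": joint speeds; "tau": joint torques, N m; "position": TCP position; "tcp_rot": TCP orientation; "force": force on the tool from outside, world axes, zero at the start; "wrist_torque": the same for the moment, N m; "finger_gap": finger opening in m; "grip_force": force on a finger pad.
Only numpy, scipy, OpenCV 4.12 (cv2) and the standard library are available. Lean on these libraries where they do the work, as an engineer would, in place of code of your own. Each camera call takes 0.05 s, during which the arm holds its last target. There are 200 camera calls.

## Working session

There is one attempt and no reset: what is moved stays moved. The work goes in short steps, Python scripts to look and compute and a shell command to move; the robot and the scene stay as the last step left them, time stands still between calls to the robot, and variables do not carry over. Pictures are saved under pics/ and viewed, at most 10 in all, crops included, and the job is handed in when it is done.

```bash
mkdir -p pics; ls; cat > h.py <<'E'
import numpy as np, cv2
from workcell import ctrl
def K(n):
    c=ctrl.get_calibration(n); return c
def world(n,u,v,depth=None,z=None):
    c=K(n); R=np.array(c["R"]);t=np.array(c["t"])
    xd=np.array([(u-c["cx"])/c["fx"],(v-c["cy"])/c["fy"]]); x=xd.copy()
    for _ in range(20): x=xd/(1+c["k1"]*(x@x))
    ray=R.T@np.array([x[0],x[1],1]); o=-R.T@t
    s=depth if depth is not None else (z-o[2])/ray[2]
    return o+s*ray
def proj(n,X):
    c=K(n);p=np.array(c["R"])@np.array(X)+np.array(c["t"]);x=p[:2]/p[2];x=x*(1+c["k1"]*(x@x))
    return x*[c["fx"],c["fy"]]+[c["cx"],c["cy"]]
def cloud(n,d):
    c=K(n);v,u=np.nonzero(d>0);pts=np.stack([u,v],-1).astype(float)
    xd=(pts-[c["cx"],c["cy"]])/[c["fx"],c["fy"]];x=xd.copy()
    for _ in range(20): x=xd/(1+c["k1"]*(x*x).sum(1,keepdims=True))
    P=np.c_[x,np.ones(len(x))]*d[v,u][:,None]
    W=np.full(d.shape+(3,),np.nan);W[v,u]=(P-np.array(c["t"]))@np.array(c["R"]);return W
E
python3 - <<'E'
from h import *
ims=[]
for n in("top","side"):
    im,d=ctrl.read_camera(n);np.savez(f"{n}0.npz",im=im,d=d)
    cv2.imwrite(f"pics/{n}0.png",cv2.resize(im[...,::-1],(800,600),interpolation=cv2.INTER_CUBIC))
    c=K(n);print(n,c["fx"],c["k1"],-np.array(c["R"]).T@np.array(c["t"]),np.array(c["R"]).round(2).tolist(),(d>0).mean())
print(ctrl.get_state())
E
```

```text
pics
top 494.22803159911564 -0.06818641817634492 [0.33769114 0.07182603 1.38011866] [[-0.01, -1.0, 0.01], [-0.98, 0.01, -0.19], [0.19, -0.02, -0.98]] 0.9958953857421875
side 392.87255364638906 -0.09212100665015392 [ 0.52199071 -1.02109595  0.80868795] [[1.0, -0.07, 0.0], [-0.04, -0.54, -0.84], [0.06, 0.84, -0.54]] 0.9961090087890625
{'time': 0.1, 'joint_positions': array([ 1.11740048e+00,  4.80763017e-01,  1.59682888e+00, -3.13512530e-05,
        1.06510239e+00, -4.65848199e-02]), 'qd': array([-0.00061778, -0.00269844, -0.00235261,  0.00145428,  0.00048178,
        0.0011127 ]), 'tau': array([ 4.47698076e-04, -9.52266598e+01, -4.31055021e+01, -1.43866241e-04,
        4.70095634e-03,  9.72770204e-05]), 'position': array([0.25700203, 0.59660471, 0.21893382]), 'tcp_rot': array([-3.14049093e+00, -2.39203802e-05,  2.73479681e+00]), 'force': array([ 0.05897864, -0.01351421, -0.77411099]), 'wrist_torque': array([-0.02155294, -0.00441935, -0.05680108]), 'grip_force': 0.0, 'finger_gap': 0.0855673238650506}
```

View pics/top0.png

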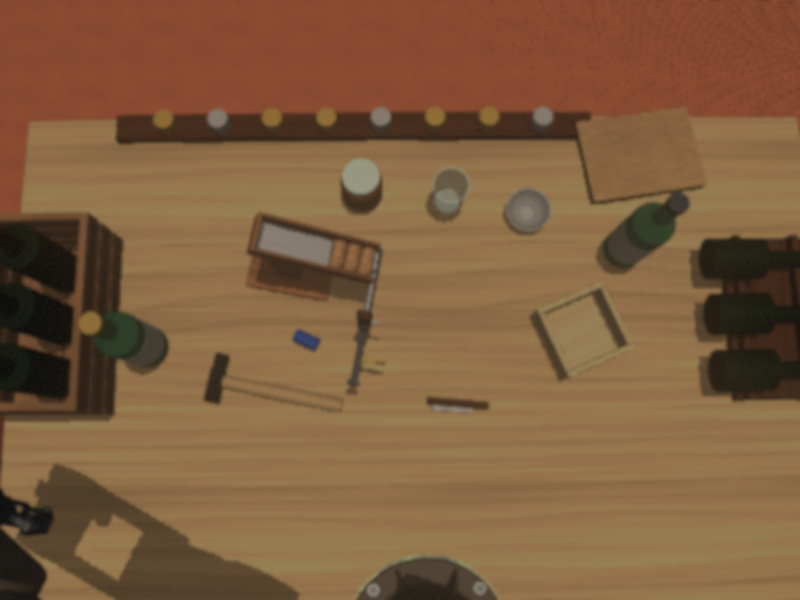

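View pics/side0.png

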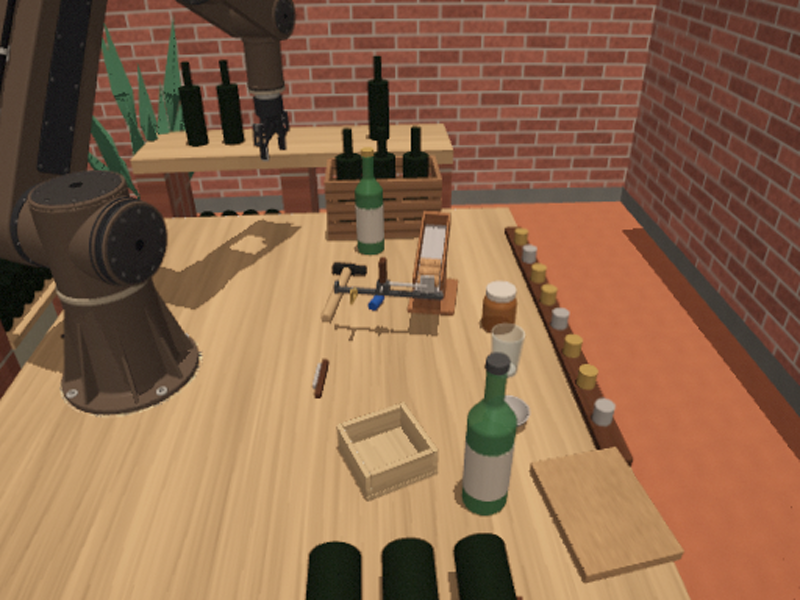

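The top view shows the chute at (315,248) with its lip near (380,262). The handle is at (365,318), the brass clip at (373,366) and the box at (582,332). The side view agrees: handle at (382,270), box at (387,448). Next I crop the dispenser and measure the box.

```bash
python3 - <<'E'
from h import *
T=np.load("top0.npz");S=np.load("side0.npz")
a=cv2.resize(T["im"][140:270,150:260,::-1],None,fx=4.5,fy=4.5,interpolation=cv2.INTER_CUBIC)
b=cv2.resize(S["im"][125:225,200:300,::-1],None,fx=4,fy=4,interpolation=cv2.INTER_CUBIC)
b=cv2.copyMakeBorder(b,0,a.shape[0]-b.shape[0],0,0,cv2.BORDER_CONSTANT)
b=b[:, :300] if 0 else b
b=cv2.resize(b,(300,int(b.shape[0]*300/b.shape[1])));b=cv2.copyMakeBorder(b,0,max(0,a.shape[0]-b.shape[0]),0,0,cv2.BORDER_CONSTANT)
o=np.hstack([a,b]);print(a.shape,o.shape);cv2.imwrite("pics/c1.png",np.clip(o.astype(float)*1.5,0,255))
for n,D in(("top",T),("side",S)):
    W=cloud(n,D["d"]); 
    if n=="top": W0=W
    # box: rim band
    m=(W[...,2]>.045)&(W[...,2]<.075)
    c=world("top",582*.64,332*.64,z=.06)
    m&=(np.linalg.norm(W[...,:2]-c[:2],axis=-1)<.11)
    p=W[m];print(n,"rim n",len(p),"z",np.median(p[:,2]),np.percentile(p[:,2],[5,95]),cv2.minAreaRect(p[:,:2].astype(np.float32)*1000))
    # dispenser: things higher than .09
    q=world("top",350*.64,290*.64,z=.12)
    m=(W[...,2]>.09)&(np.linalg.norm(W[...,:2]-q[:2],axis=-1)<.22)
    print("disp",m.sum())
    m=(W[...,2]>.165)&(W[...,2]<.2)&(np.linalg.norm(W[...,:2]-world("top",365*.64,318*.64,z=.187)[:2],axis=-1)<.03)
    print("handle top",m.sum(),np.nanmean(W[m],0),np.nanmax(W[m],0) if m.any() else 0)
E
```

```text
(585, 495, 3) (585, 795, 3)
top rim n 753 z 0.05848911955547156 [0.04854595 0.06354795] ((527.69140625, -281.5622863769531), (128.72164916992188, 133.56692504882812), 22.696712493896484)
disp 3236
handle top 65 [0.53294656 0.10065571 0.18407187] [0.54208432 0.11220435 0.19117553]
side rim n 866 z 0.056281543681955454 [0.0466528 0.0596799] ((529.03515625, -285.278076171875), (132.23631286621094, 134.2860107421875), 23.038833618164062)
disp 1642
handle top 43 [0.53677613 0.09209535 0.17814662] [0.54577246 0.10669361 0.18679706][ WARN:0@0.664] global loadsave.cpp:1063 imwrite_ Unsupported depth image for selected encoder is fallbacked to CV_8U.
```

View pics/c1.png

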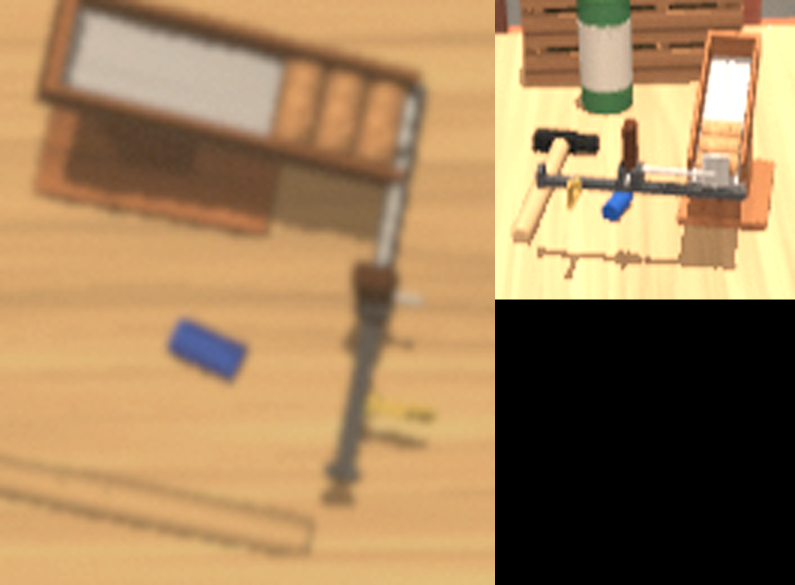

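The crop (top, 4.5x, origin (150,140)) shows the fin tip at about (415,299), the brass tab from (370,405) to (435,415), the handle top at (375,278) and the lip corners at (418,75)/(390,178). I use these to fit the dispenser frame.

```bash
python3 - <<'E'
from h import *
T=np.load("top0.npz");S=np.load("side0.npz")
f=lambda u,v:(150+u/4.5,140+v/4.5)
for nm,u,v,z in[("fin tip",420,300,.125),("fin base",398,296,.125),("tab in",372,406,.125),("tab out",434,415,.125),("handle top",375,279,.187),("rail end",343,470,.11),("rail start",415,90,.11),("lipR",419,77,.16),("lipL",393,180,.16)]:
    a,b=f(u,v);print(nm,world("top",a,b,z=z).round(4), "d:",world("top",a,b,depth=T["d"][int(round(b)),int(round(a))]).round(3))
W=cloud("top",T["d"])
m=(W[...,2]>.135)&(W[...,2]<.26)&(W[...,0]>.5)&(W[...,0]<.78)&(W[...,1]>.115)&(W[...,1]<.36)
m=cv2.morphologyEx(m.astype(np.uint8),cv2.MORPH_OPEN,np.ones((3,3)))>0
p=W[m];print("chute",m.sum(),cv2.minAreaRect(p[:,:2].astype(np.float32)*1000),cv2.boxPoints(cv2.minAreaRect(p[:,:2].astype(np.float32)*1000)).round())
for n,D in(("top",T),("side",S)):
    W=cloud(n,D["d"])
    m=(W[...,2]>.08)&(W[...,2]<.135)&(W[...,0]>.40)&(W[...,0]<.52)&(W[...,1]>.03)&(W[...,1]<.2)
    p=W[m].astype(np.float32);l=cv2.fitLine(p[:,:2],cv2.DIST_HUBER,0,.01,.01).ravel();print("rail",n,len(p),l,np.degrees(np.arctan2(l[1],l[0])),np.median(p[:,2]),p[:,:2].min(0))
# yellow-ish clip in side image & handle/fin
im=S["im"].astype(int)
h=cv2.cvtColor(S["im"],cv2.COLOR_RGB2HSV)
sub=(slice(170,205),slice(215,240))
y=(h[...,1]>140)&(h[...,0]>18)&(h[...,0]<32)&(h[...,2]>60)
v,u=np.nonzero(y[sub]);v+=170;u+=215
for a,b in zip(u,v):print((a,b),world("side",a,b,depth=S["d"][b,a]).round(3),end=" ")
E
```

```text
fin tip [0.5295 0.0748 0.125 ] d: [0.529 0.075 0.127]
fin base [0.532  0.0873 0.125 ] d: [0.532 0.087 0.122]
tab in [0.4692 0.1025 0.125 ] d: [0.471 0.103 0.112]
tab out [0.4637 0.0675 0.125 ] d: [0.463 0.068 0.128]
handle top [0.5318 0.0989 0.187 ] d: [0.532 0.099 0.183]
rail end [0.4344 0.1196 0.11  ] d: [0.434 0.119 0.122]
rail start [0.6566 0.0765 0.11  ] d: [0.658 0.077 0.104]
lipR [0.6516 0.074  0.16  ] d: [0.653 0.074 0.154]
lipL [0.5923 0.0891 0.16  ] d: [0.596 0.089 0.141]
chute 1920 ((650.2620849609375, 196.68202209472656), (178.32919311523438, 66.0770034790039), 78.86327362060547) [[601. 116.]
 [665. 103.]
 [700. 278.]
 [635. 291.]]
rail top 245 [ 0.9812621  -0.19267786  0.47643992  0.10830627] -11.109101 0.11055534 [0.42803404 0.0686312 ]
rail side 157 [ 0.97936344 -0.20210706  0.47875714  0.10429259] -11.6602 0.10837891 [0.4304235  0.06304441]
(np.int64(226), np.int64(185)) [0.474 0.101 0.11 ] (np.int64(224), np.int64(186)) [0.469 0.067 0.128] (np.int64(225), np.int64(186)) [0.472 0.069 0.127] (np.int64(227), np.int64(188)) [0.477 0.098 0.1  ] (np.int64(226), np.int64(189)) [0.473 0.092 0.101] (np.int64(227), np.int64(189)) [0.477 0.09  0.102]
```

```bash
python3 - <<'E'
from h import *
T=np.load("top0.npz");S=np.load("side0.npz")
th=np.radians(-11.3);ex=np.array([np.cos(th),np.sin(th)]);ey=np.array([-np.sin(th),np.cos(th)])
for n,D in(("top",T),("side",S)):
    W=cloud(n,D["d"]);im=D["im"].astype(int)
    # white chute floor
    m=(W[...,2]>.1)&(W[...,2]<.25)&(W[...,0]>.58)&(W[...,0]<.75)&(W[...,1]>.1)&(W[...,1]<.32)&(im.max(-1)-im.min(-1)<30)&(im.min(-1)>90)
    m=cv2.erode(m.astype(np.uint8),np.ones((3,3)))>0
    p=W[m];s=p[:,:2]@ey;x=p[:,:2]@ex
    A=np.polyfit(s,p[:,2],1);s0=np.median(s-(p[:,2]-.115)/np.tan(.31))
    print(n,m.sum(),"slope",A,"s at .115:",(.115-A[1])/A[0],s0,"x mid",(np.percentile(x,1)+np.percentile(x,99))/2,np.ptp(x), "smax",s.max())
    # everything high of chute: extent
    m=(W[...,2]>.13)&(W[...,2]<.27)&(W[...,0]>.57)&(W[...,0]<.75)&(W[...,1]>.06)&(W[...,1]<.32)
    p=W[m];x=p[:,:2]@ex;s=p[:,:2]@ey;print(" wall extents x",np.percentile(x,[1,99])," s",np.percentile(s,[.5,99.5]),"z max",p[:,2].max())
f=lambda u,v:(150+u/4.5,140+v/4.5)
def loc(P):return (P[:2]@ex,P[:2]@ey)
print("foot corner",loc(world("top",*f(268,233),z=.01)),"handle",loc(world("top",*f(375,279),z=.187)),"fin",loc(world("top",*f(410,298),z=.125)),"tab",loc(world("top",*f(403,410),z=.125)))
for nm,u,v,z in[("bottleA",620,262,0),("dish",527,212,.0),("tumbler",446,203,0),("corkscrewL",427,403,.0),("corkscrewR",488,407,0),("jar",361,195,0)]:
    print(nm,world("top",u*.64,v*.64,z=z).round(3))
E
```

```text
top 547 slope [0.31508848 0.04918135] s at .115: 0.20888943384097391 0.21124629136989348 x mid 0.6024773736436837 0.03477063122876012 smax 0.3879388169644325
 wall extents x [0.56636223 0.63018237]  s [0.20087675 0.40555434] z max 0.2162631886251595
side 191 slope [0.31107828 0.05030353] s at .115: 0.20797487722429991 0.21273368937657805 x mid 0.601050319671425 0.03882380687598708 smax 0.3896003170392483
 wall extents x [0.57057563 0.63437604]  s [0.19657946 0.39934991] z max 0.21125669074665485
foot corner (np.float64(0.5458382713201654), np.float64(0.28217896778662416)) handle (np.float64(0.5021509470776483), np.float64(0.20124486605281697)) fin (np.float64(0.5046829170561287), np.float64(0.18290340074066674)) tab (np.float64(0.44103743846408067), np.float64(0.17483385110337019))
bottleA [ 0.657 -0.37   0.   ]
dish [ 0.755 -0.201  0.   ]
tumbler [ 0.773 -0.05   0.   ]
corkscrewL [ 0.404 -0.007  0.   ]
corkscrewR [ 0.395 -0.115  0.   ]
jar [0.79  0.109 0.   ]
```

```bash
python3 -m creep '{"delta_pos":[[0.2,-1,0],[0.2,-1,0],[0.2,-1,0],[0.2,-1,0],[0.2,-1,0],[0.2,-1,0],[0.2,-1,0],[0.2,-1,0],[0.2,-1,0],[0.2,-1,0],[0.2,-1,0],[0.2,-1,0],[0.6,-1,0],[0.6,-1,0],[0.6,-1,0],[0.6,-1,0],[0.6,-1,0],[0.6,-1,0],[0.6,-1,0],[0.6,-1,0]],"delta_rot":[[0,0,0],[0,0,0],[0,0,0],[0,0,0],[0,0,0],[0,0,0],[0,0,0],[0,0,0],[0,0,0],[0,0,0],[0,0,0],[0,0,0],[0,0,0],[0,0,0],[0,0,0],[0,0,0],[0,0,0],[0,0,0],[0,0,0],[0,0,0]]}' 85
python3 -m creep '{"delta_pos":[[0.5,-1,0],[0.5,-1,0],[0.5,-1,0],[0.5,-1,0],[0,-1,0],[0,-1,0],[0,-1,0],[0,-1,0],[0,-1,0],[0,-1,0],[0,-1,0],[0,-1,0],[0,-1,0],[0,-1,0],[0,-1,0],[0,-1,0],[0,-1,0],[0,-1,0],[0,-1,0],[0,-1,0]],"delta_rot":[[0,0,-0.0244],[0,0,-0.0244],[0,0,-0.0244],[0,0,-0.0244],[0,0,-0.0244],[0,0,-0.0244],[0,0,-0.0244],[0,0,-0.0244],[0,0,-0.0244],[0,0,-0.0244],[0,0,-0.0244],[0,0,-0.0244],[0,0,-0.0244],[0,0,-0.0244],[0,0,-0.0244],[0,0,-0.0244],[0,0,-0.0244],[0,0,-0.0244],[0,0,-0.0244],[0,0,-0.0244]]}'
```

```text
time: 1.77
position: [0.4014, 0.1959, 0.2194]
tcp_rot: [-3.141, -0.0, 2.735]
force: [0.2, -0.3, 0.2]
finger_gap: 0.0848
grip_force: 0.0
time: 3.43
position: [0.4409, -0.204, 0.2193]
tcp_rot: [-3.141, -0.0, 1.966]
force: [1.2, 0.3, 0.1]
finger_gap: 0.085
grip_force: 0.0
```

```bash
python3 -m creep '{"delta_pos":[[0.265,-0.857,0],[0.265,-0.857,0],[0.265,-0.857,0],[0.265,-0.857,0],[0.265,-0.857,0],[0.265,-0.857,0],[0,0,-1],[0,0,-1],[0,0,-1],[0,0,-1],[0,0,-1],[0,0,0]],"delta_rot":[[0,0,0],[0,0,0],[0,0,0],[0,0,0],[0,0,0],[0,0,0],[0,0,0],[0,0,0],[0,0,0],[0,0,0],[0,0,0],[0,0,0]]}'
python3 - <<'E'
from h import *
im,d=ctrl.read_camera("side");np.savez("side1.npz",im=im,d=d)
a=cv2.resize(im[190:340,160:320,::-1],None,fx=4,fy=4,interpolation=cv2.INTER_CUBIC);a=np.clip(a*1.4,0,255).astype(np.uint8)
s=ctrl.get_state();print(s["position"])
cv2.imwrite("pics/g1.png",a)
E
```

```text
time: 4.43
position: [0.471, -0.3045, 0.1161]
tcp_rot: [-3.139, -0.005, 1.968]
force: [-1.2, 1.2, -0.9]
finger_gap: 0.085
grip_force: 0.0
[ 0.47171048 -0.305021    0.1179072 ]
```

View pics/g1.png

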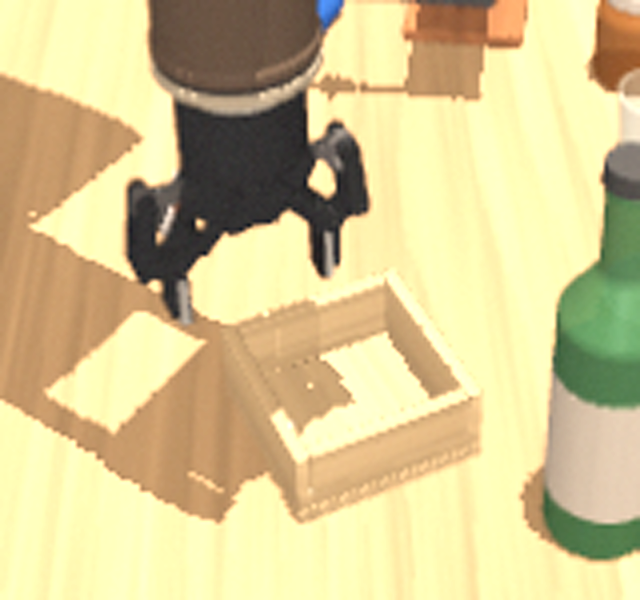

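The fingers (tips at (180,315) and (325,268)) straddle the near-left wall of the box, (235,330)–(300,450), squarely and above it. I go down and grip.

```bash
python3 -m creep '{"delta_pos":[[0,0,-0.9],[0,0,-0.9],[0,0,-0.9],[0,0,-0.9],[0,0,0],[0,0,0]],"delta_rot":[[0,0,0],[0,0,0],[0,0,0],[0,0,0],[0,0,0],[0,0,0]]}'
python3 -m creep '{"delta_pos":[[0,0,0],[0,0,0],[0,0,0],[0,0,0],[0,0,0],[0,0,0],[0,0,0],[0,0,0],[0,0,0],[0,0,0]],"delta_rot":[[0,0,0],[0,0,0],[0,0,0],[0,0,0],[0,0,0],[0,0,0],[0,0,0],[0,0,0],[0,0,0],[0,0,0]]}' 0
```

```text
time: 4.98
position: [0.4731, -0.3059, 0.0481]
tcp_rot: [-3.141, -0.0, 1.968]
force: [0.2, 0.6, 0.1]
finger_gap: 0.0852
grip_force: 0.0
time: 5.82
position: [0.4733, -0.306, 0.0482]
tcp_rot: [3.141, 0.001, 1.968]
force: [-1.5, 2.5, 13.3]
finger_gap: 0.0002
grip_force: 7.0
```

```bash
python3 - <<'E'
from h import *
im,d=ctrl.read_camera("side");np.savez("side2.npz",im=im,d=d)
im2,d2=ctrl.read_camera("top");np.savez("top2.npz",im=im2,d=d2)
a=cv2.resize(im[190:340,160:320,::-1],(400,375),interpolation=cv2.INTER_CUBIC)
b=cv2.resize(im2[160:280,310:440,::-1],(400,375),interpolation=cv2.INTER_CUBIC)
cv2.imwrite("pics/g2.png",cv2.convertScaleAbs(np.hstack([a,b]),alpha=1.5))
s=ctrl.get_state();print(s)
E
```

```text
{'time': 5.9167, 'joint_positions': array([-6.27798042e-01,  5.89907698e-01,  1.93580991e+00,  1.27035268e-04,
        6.15132100e-01, -1.02534636e+00]), 'qd': array([-0.00044857, -0.00043216, -0.00086435,  0.00131024, -0.00101346,
        0.00104151]), 'tau': array([-6.69411309e-01, -8.20129395e+01, -2.54114413e+01, -2.23143334e-01,
       -1.02412909e+00, -4.40901285e-04]), 'position': array([ 0.47327043, -0.30600143,  0.04820682]), 'tcp_rot': array([3.14114448e+00, 5.97065735e-04, 1.96824079e+00]), 'force': array([-0.91122446,  0.66511182, 14.01301992]), 'wrist_torque': array([ 0.45958653,  0.29068395, -0.00185939]), 'grip_force': 6.973781518754549, 'finger_gap': 0.0002676039925119353}
```

View pics/g2.png

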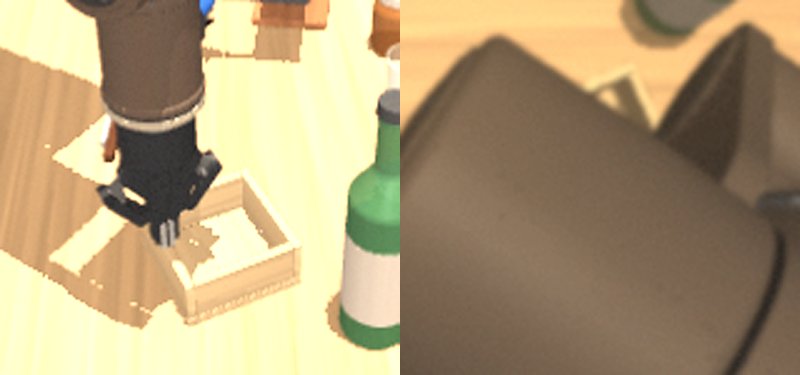

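```bash
python3 - <<'E'
from h import *
for f in("side1.npz","side2.npz"):
    D=np.load(f);W=cloud("side",D["d"]);
    if f=="side2.npz":
      for v in range(272,294,2):print(v,[(u,W[v,u].round(3).tolist(),D["im"][v,u].tolist()) for u in(224,226,228)])
    m=(W[...,2]>.045)&(W[...,2]<.068)&(np.linalg.norm(W[...,:2]-[.528,-.2835],axis=-1)<.11)&(D["im"].max(-1)>70)&(D["im"][...,0]>D["im"][...,2]+20.)
    p=W[m];print(f,len(p),cv2.minAreaRect(p[:,:2].astype(np.float32)*1000))
for P in([.4733,-.306,.031],[.4727,-.3068,.06],[.4733,-.306,.06]):print(proj("side",P))
E
```

```text
side1.npz 868 ((528.660400390625, -285.39105224609375), (131.35169982910156, 134.5503692626953), 22.653793334960938)
272 [(224, [0.474, -0.323, 0.125], [36, 36, 34]), (226, [0.478, -0.304, 0.106], [38, 36, 34]), (228, [0.484, -0.317, 0.119], [39, 38, 35])]
274 [(224, [0.473, -0.319, 0.115], [38, 37, 36]), (226, [0.478, -0.311, 0.106], [38, 36, 35]), (228, [0.483, -0.315, 0.11], [38, 36, 36])]
276 [(224, [0.473, -0.319, 0.107], [36, 35, 34]), (226, [0.477, -0.31, 0.098], [36, 35, 33]), (228, [0.483, -0.315, 0.103], [35, 34, 35])]
278 [(224, [0.473, -0.321, 0.102], [37, 35, 36]), (226, [0.477, -0.312, 0.094], [36, 33, 33]), (228, [0.482, -0.314, 0.095], [110, 101, 92])]
280 [(224, [0.472, -0.321, 0.095], [114, 105, 95]), (226, [0.477, -0.316, 0.09], [82, 75, 69]), (228, [0.482, -0.315, 0.089], [128, 118, 108])]
282 [(224, [0.472, -0.321, 0.088], [114, 105, 94]), (226, [0.477, -0.317, 0.084], [97, 89, 81]), (228, [0.482, -0.316, 0.083], [124, 115, 104])]
284 [(224, [0.472, -0.32, 0.08], [93, 87, 79]), (226, [0.476, -0.318, 0.078], [100, 92, 84]), (228, [0.481, -0.316, 0.075], [124, 114, 104])]
286 [(224, [0.471, -0.316, 0.069], [91, 84, 78]), (226, [0.476, -0.319, 0.072], [115, 106, 97]), (228, [0.481, -0.317, 0.069], [123, 113, 103])]
288 [(224, [0.471, -0.319, 0.065], [123, 107, 92]), (226, [0.476, -0.317, 0.063], [134, 123, 110]), (228, [0.481, -0.315, 0.06], [129, 109, 85])]
290 [(224, [0.47, -0.312, 0.05], [148, 121, 85]), (226, [0.475, -0.318, 0.057], [157, 127, 91]), (228, [0.48, -0.319, 0.057], [150, 122, 87])]
292 [(224, [0.469, -0.307, 0.038], [146, 116, 82]), (226, [0.475, -0.323, 0.055], [150, 121, 85]), (228, [0.48, -0.325, 0.056], [156, 125, 89])]
side2.npz 652 ((527.4386596679688, -286.79913330078125), (137.0844268798828, 132.33084106445312), 22.871063232421875)
[225.82538213 293.36738547]
[224.97092108 285.83026148]
[225.20813612 285.58998506]
```

```bash
python3 - <<'E'
from h import *
D=np.load("side1.npz");W=cloud("side",D["d"])
for u in(205,206,207):print(u,[(v,W[v,u].round(3).tolist(),int(D["im"][v,u].mean())) for v in range(256,274,2)])
for u in(240,241,242):print(u,[(v,W[v,u].round(3).tolist(),int(D["im"][v,u].mean())) for v in range(246,262,2)])
E
python3 -m creep '{"delta_pos":[[0,0,1],[0,0,1],[0,0,0],[0,0,0],[0,0,0],[0,0,0],[0,0,0],[0,0,0],[0,0,0]],"delta_rot":[[0,0,0],[0,0,0],[0,0,0],[0,0,0],[0,0,0],[0,0,0],[0,0,0],[0,0,0],[0,0,0]]}' 60
python3 - <<'E'
from h import *
im,d=ctrl.read_camera("side");np.savez("side3.npz",im=im,d=d)
W=cloud("side",d);m=(np.linalg.norm(W[...,:2]-[.473,-.306],axis=-1)<.07)&(W[...,2]>.07)&(W[...,2]<.12)
v,u=np.nonzero(m)
P=W[m];a=P[:,:2]@[np.cos(.396),np.sin(.396)]-np.array([.473,-.306])@[np.cos(.396),np.sin(.396)]
for lo,hi in((-.06,-.045),(-.045,-.03),(-.03,0),(0,.03),(.03,.045),(.045,.06)):
    k=(a>lo)&(a<hi);print(lo,k.sum(),np.percentile(P[k,2],[0,5,20]) if k.any() else "")
print(ctrl.get_state()["position"],ctrl.get_state()["force"])
E
```

```text
205 [(256, [0.434, -0.332, 0.188], 38), (258, [0.433, -0.334, 0.183], 38), (260, [0.433, -0.332, 0.175], 99), (262, [0.432, -0.333, 0.17], 114), (264, [0.431, -0.332, 0.162], 109), (266, [0.431, -0.334, 0.158], 104), (268, [0.431, -0.335, 0.152], 98), (270, [0.43, -0.333, 0.144], 111), (272, [0.41, -0.19, -0.002], 115)]
206 [(256, [0.436, -0.333, 0.189], 37), (258, [0.436, -0.333, 0.182], 70), (260, [0.435, -0.332, 0.175], 87), (262, [0.435, -0.334, 0.171], 119), (264, [0.434, -0.333, 0.163], 118), (266, [0.433, -0.332, 0.156], 118), (268, [0.433, -0.334, 0.151], 123), (270, [0.432, -0.331, 0.142], 127), (272, [0.413, -0.19, -0.002], 110)]
207 [(256, [0.438, -0.332, 0.187], 34), (258, [0.413, -0.132, -0.001], 164), (260, [0.414, -0.14, -0.001], 119), (262, [0.436, -0.327, 0.165], 119), (264, [0.436, -0.333, 0.164], 93), (266, [0.436, -0.333, 0.157], 82), (268, [0.435, -0.331, 0.148], 96), (270, [0.434, -0.329, 0.14], 111), (272, [0.416, -0.187, -0.005], 106)]
240 [(246, [0.516, -0.298, 0.185], 34), (248, [0.515, -0.297, 0.177], 31), (250, [0.515, -0.298, 0.172], 27), (252, [0.515, -0
[... 395 characters left out ...]
145], 74), (260, [0.515, -0.146, -0.002], 175)]
242 [(246, [0.52, -0.299, 0.185], 37), (248, [0.52, -0.298, 0.178], 94), (250, [0.52, -0.296, 0.17], 122), (252, [0.52, -0.297, 0.164], 127), (254, [0.52, -0.298, 0.159], 127), (256, [0.519, -0.297, 0.151], 127), (258, [0.519, -0.296, 0.144], 129), (260, [0.518, -0.15, 0.001], 175)]
time: 6.67
position: [0.4728, -0.3057, 0.087]
tcp_rot: [-3.141, -0.001, 1.968]
force: [-0.7, -0.2, 0.0]
finger_gap: 0.0596
grip_force: 0.0
-0.06 0 
-0.045 27 [0.1041066  0.10558249 0.10855218]
-0.03 1 [0.11667218 0.11667218 0.11667218]
0 0 
0.03 35 [0.09937853 0.10436895 0.10679853]
0.045 0 
[ 0.47282243 -0.30577899  0.08715109] [-0.5410112   0.37515484 -1.28665997]
```

Camera depth shows the fingertips about 28 mm higher than the reported TCP implies, both open and shut, so the pads closed on top of the rim. I correct for this and go lower.

```bash
python3 -m creep '{"delta_pos":[[0,0,-0.9],[0,0,-0.9],[0,0,-0.9],[0,0,-0.8],[0,0,0],[0,0,0]],"delta_rot":[[0,0,0],[0,0,0],[0,0,0],[0,0,0],[0,0,0],[0,0,0]]}'
python3 -m creep '{"delta_pos":[[0,0,0],[0,0,0],[0,0,0],[0,0,0],[0,0,0],[0,0,0],[0,0,0],[0,0,0]],"delta_rot":[[0,0,0],[0,0,0],[0,0,0],[0,0,0],[0,0,0],[0,0,0],[0,0,0],[0,0,0]]}' 0
```

```text
time: 7.22
position: [0.4724, -0.3055, 0.017]
tcp_rot: [-3.141, -0.002, 1.968]
force: [0.3, -0.3, -0.5]
finger_gap: 0.06
grip_force: 0.0
time: 7.88
position: [0.4733, -0.3062, 0.0184]
tcp_rot: [3.141, 0.001, 1.968]
force: [-2.3, -0.3, 8.8]
finger_gap: 0.0093
grip_force: 59.4
```

```bash
python3 -m creep '{"delta_pos":[[0,0,0.5],[0,0,0.5],[0,0,0.5],[0,0,0.5],[0,0,0.5],[0.483,0.775,0],[0.483,0.775,0],[0.483,0.775,0],[0.483,0.775,0],[0.483,0.775,0],[0.483,0.775,0],[0.483,0.775,0],[0.483,0.775,0],[0.483,0.775,0],[0.483,0.775,0],[0.483,0.775,0],[0.483,0.775,0],[0,0,0],[0,0,0],[0,0,0]],"delta_rot":[[0,0,0],[0,0,0],[0,0,0],[0,0,0],[0,0,0],[0,0,0.0518],[0,0,0.0518],[0,0,0.0518],[0,0,0.0518],[0,0,0.0518],[0,0,0.0518],[0,0,0.0518],[0,0,0.0518],[0,0,0.0518],[0,0,0.0518],[0,0,0.0518],[0,0,0.0518],[0,0,0],[0,0,0],[0,0,0]]}'
cat > boxm.py <<'E'
from h import *
import sys
k=sys.argv[1];im,d=ctrl.read_camera("side");np.savez(f"side{k}.npz",im=im,d=d)
W=cloud("side",d);s=ctrl.get_state();a=s["tcp_rot"][2]-np.pi/2
c=s["position"][:2]+.06*np.array([np.cos(a),np.sin(a)])
m=(W[...,2]>.03)&(W[...,2]<.14)&(np.linalg.norm(W[...,:2]-c,axis=-1)<.105)
I=im.astype(int);m&=(I[...,0]-I[...,2]>25)&(I[...,0]>90)&(I[...,1]-I[...,2]>10)
P=W[m];top=np.percentile(P[:,2],96);r=P[P[:,2]>top-.012]
print("tcp",s["position"],np.degrees(a),"rim z",top,"n",len(r),cv2.minAreaRect(r[:,:2].astype(np.float32)*1000))
l=cv2.convertScaleAbs(cv2.resize(im[130:300,180:330,::-1],(529,600),interpolation=cv2.INTER_CUBIC),alpha=1.5);cv2.imwrite(f"pics/s{k}.png",l)
E
python3 boxm.py 4
```

```text
time: 9.55
position: [0.5887, -0.12, 0.068]
tcp_rot: [-3.141, 0.0, 2.944]
force: [0.1, 0.0, -3.6]
finger_gap: 0.0091
grip_force: 59.1
tcp [ 0.5885807  -0.12029794  0.06784402] 78.63814918148212 rim z 0.10912084819397598 n 416 ((602.1893310546875, -64.25234985351562), (135.554931640625, 130.02622985839844), 78.68370819091797)
```

View pics/s4.png

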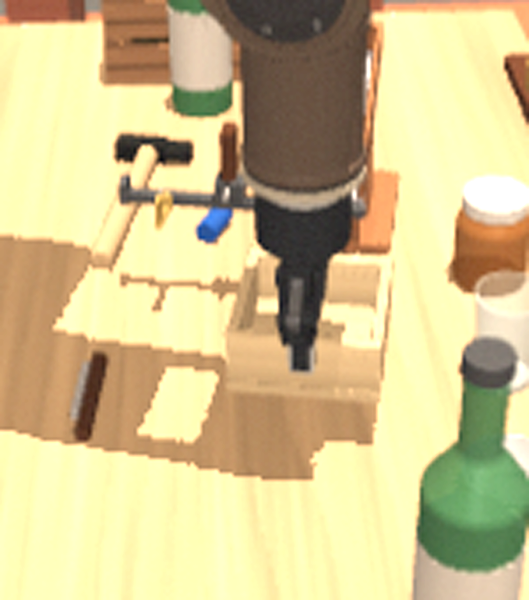

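```bash
python3 -m creep '{"delta_pos":[[0,0,-0.65],[0,0,-0.65],[0,0,-0.65],[0,0,0],[0.122,0.601,0],[0.122,0.601,0],[0.122,0.601,0],[0.122,0.601,0],[0.122,0.601,0],[0.122,0.601,0],[0.122,0.601,0],[0.122,0.601,0],[0.122,0.601,0],[0,0,0],[0,0,-0.25],[0,0,-0.25],[0,0,0],[0,0,0]],"delta_rot":[[0,0,0],[0,0,0],[0,0,0],[0,0,0],[0,0,0],[0,0,0],[0,0,0],[0,0,0],[0,0,0],[0,0,0],[0,0,0],[0,0,0],[0,0,0],[0,0,0],[0,0,0],[0,0,0],[0,0,0],[0,0,0]]}'
python3 boxm.py 5
```

```text
time: 11.1
position: [0.6106, -0.0122, 0.018]
tcp_rot: [-3.141, -0.0, 2.944]
force: [0.7, -0.3, -4.1]
finger_gap: 0.0091
grip_force: 60.5
tcp [ 0.61062651 -0.01221046  0.01803947] 78.68060255125985 rim z 0.12730487555892106 n 40 ((593.7242431640625, 34.38447189331055), (126.81884002685547, 120.89151763916016), 80.0675048828125)
```

```bash
python3 -m creep '{"delta_pos":[[0,0,-0.07],[0,0,-0.06],[0,0,0],[0,0,0]],"delta_rot":[[0,0,0],[0,0,0],[0,0,0],[0,0,0]]}'
python3 -m creep '{"delta_pos":[[0,0,0],[0,0,0],[0,0,0],[0,0,0],[0,0,0],[0,0,0]],"delta_rot":[[0,0,0],[0,0,0],[0,0,0],[0,0,0],[0,0,0],[0,0,0]]}' 45
python3 -m creep '{"delta_pos":[[0,0,0.6],[0,0,1],[0,0,1],[0,0,1],[0,0,1],[0,0,1],[0,0,1],[0,0,1],[0,0,1],[0,0,1],[0,0,0]],"delta_rot":[[0,0,0],[0,0,0],[0,0,0],[0,0,0],[0,0,0],[0,0,0],[0,0,0],[0,0,0],[0,0,0],[0,0,0],[0,0,0]]}'
```

```text
time: 11.48
position: [0.6107, -0.0122, 0.0179]
tcp_rot: [-3.141, 0.0, 2.944]
force: [-13.7, -0.2, 40.2]
finger_gap: 0.0094
grip_force: 67.1
time: 11.98
position: [0.6108, -0.0117, 0.0157]
tcp_rot: [-3.142, -0.0, 2.945]
force: [-0.4, 0.6, -0.4]
finger_gap: 0.045
grip_force: 0.0
time: 12.9
position: [0.6127, -0.0118, 0.2127]
tcp_rot: [3.141, 0.006, 2.945]
force: [0.7, 0.4, 0.6]
finger_gap: 0.0449
grip_force: 0.0
```

```bash
python3 -m creep '{"delta_pos":[[-0.248,0.338,0],[-0.248,0.338,0],[-0.248,0.338,0],[-0.248,0.338,0],[-0.248,0.338,0],[-0.248,0.338,0],[-0.248,0.338,0],[-0.248,0.338,0],[-0.248,0.338,0],[-0.248,0.338,0],[-0.248,0.338,0],[-0.248,0.338,0],[-0.248,0.338,0],[-0.248,0.338,0],[-0.248,0.338,0],[-0.248,0.338,0],[0,0,0],[0,0,0]],"delta_rot":[[0,0,-0.0625],[0,0,-0.0625],[0,0,-0.0625],[0,0,-0.0625],[0,0,-0.0625],[0,0,-0.0625],[0,0,-0.0625],[0,0,-0.0625],[0,0,-0.0625],[0,0,-0.0625],[0,0,-0.0625],[0,0,-0.0625],[0,0,-0.0625],[0,0,-0.0625],[0,0,-0.0625],[0,0,-0.0625],[0,0,0],[0,0,0]]}'
python3 - <<'E'
from h import *
im,d=ctrl.read_camera("side");np.savez("side6.npz",im=im,d=d)
W=cloud("side",d)
m=(W[...,2]>.045)&(W[...,2]<.07)&(np.linalg.norm(W[...,:2]-[.622,.045],axis=-1)<.105)
print("rim",m.sum(),cv2.minAreaRect(W[m][:,:2].astype(np.float32)*1000))
l=cv2.convertScaleAbs(cv2.resize(im[110:230,200:310,::-1],(550,600),interpolation=cv2.INTER_CUBIC),alpha=1.5);cv2.imwrite("pics/s6.png",l)
im,d=ctrl.read_camera("top");np.savez("top6.npz",im=im,d=d);W=cloud("top",d)
m=(W[...,2]>.045)&(W[...,2]<.07)&(np.linalg.norm(W[...,:2]-[.622,.045],axis=-1)<.105)
p=W[m];print("top rim",m.sum(),cv2.minAreaRect(p[:,:2].astype(np.float32)*1000) if len(p)>5 else "")
E
```

```text
time: 14.4
position: [0.5314, 0.0966, 0.2082]
tcp_rot: [3.141, -0.0, 1.378]
force: [0.2, 0.2, -0.1]
finger_gap: 0.0451
grip_force: 0.0
rim 490 ((624.4907836914062, 44.36592483520508), (136.6490020751953, 129.8047637939453), 78.78053283691406)
top rim 86 ((613.5697021484375, 13.026256561279297), (38.122745513916016, 137.6527099609375), 67.61417388916016)
```

View pics/s6.png

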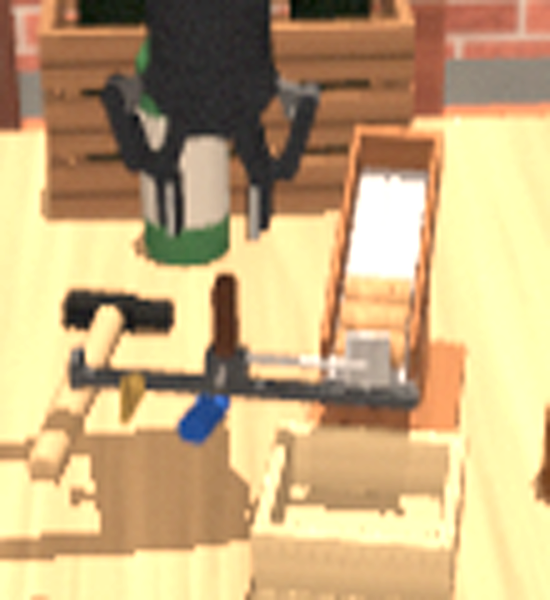

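```bash
python3 - <<'E'
from h import *
D=np.load("side6.npz");W=cloud("side",D["d"])
th=np.radians(-11.3);ex=np.array([np.cos(th),np.sin(th)]);ey=np.array([-np.sin(th),np.cos(th)])
f=lambda u,v:(int(round(200+u/5)),int(round(110+v/5)))
def rep(nm,box):
    (u0,v0),(u1,v1)=f(*box[:2]),f(*box[2:]);p=W[v0:v1+1,u0:u1+1].reshape(-1,3)
    p=p[(p[:,1]<.16)&(p[:,1]>.03)]
    x=p[:,:2]@ex;y=p[:,:2]@ey;print(nm,len(p),"x",x.min().round(4),np.median(x).round(4),x.max().round(4),"y",np.percentile(y,[10,50]).round(4),"z",p[:,2].min().round(4),p[:,2].max().round(4))
rep("L pad",(155,195,185,240));rep("R pad",(240,195,270,240));rep("handle",(210,280,240,345));rep("fin",(208,378,222,392));rep("tab",(120,372,145,420))
s=ctrl.get_state()["position"];print("tcp local",s[:2]@ex,s[:2]@ey,s[2])
E
```

```text
L pad 38 x 0.4672 0.4776 0.4816 y [0.1873 0.1912] z 0.222 0.25
R pad 40 x 0.526 0.5326 0.54 y [0.187  0.1899] z 0.2241 0.254
handle 79 x 0.4971 0.51 0.5169 y [0.1886 0.1934] z 0.1282 0.1871
fin 9 x 0.498 0.5029 0.5093 y [0.1761 0.1946] z 0.0994 0.1223
tab 46 x 0.4363 0.4479 0.4542 y [0.1574 0.1803] z 0.0949 0.1278
tcp local 0.502604155064558 0.19853682484944124 0.20812221324322283
```

```bash
python3 -m creep '{"delta_pos":[[0.21,0.06,0],[0,0,-0.9],[0,0,-0.9],[0,0,-0.9],[0,0,-0.9],[0,0,0],[0,0,0]],"delta_rot":[[0,0,0],[0,0,0],[0,0,0],[0,0,0],[0,0,0],[0,0,0],[0,0,0]]}'
python3 -m creep '{"delta_pos":[[0,0,0],[0,0,0],[0,0,0],[0,0,0],[0,0,0],[0,0,0],[0,0,0]],"delta_rot":[[0,0,0],[0,0,0],[0,0,0],[0,0,0],[0,0,0],[0,0,0],[0,0,0]]}' 0
```

```text
time: 15.08
position: [0.5355, 0.0974, 0.1355]
tcp_rot: [-3.14, 0.001, 1.375]
force: [0.1, 0.3, -0.1]
finger_gap: 0.045
grip_force: 0.0
time: 15.67
position: [0.5355, 0.0979, 0.1371]
tcp_rot: [3.141, -0.0, 1.374]
force: [-4.9, 2.1, 10.2]
finger_gap: 0.0133
grip_force: 59.0
```

```bash
python3 -m creep '{"delta_pos":[[-0.245,0.049,0],[-0.245,0.049,0],[-0.245,0.049,0],[-0.245,0.049,0],[-0.245,0.049,0],[-0.245,0.049,0],[-0.245,0.049,0],[-0.245,0.049,0],[-0.245,0.049,0],[-0.245,0.049,0],[-0.245,0.049,0],[0,0,0],[0,0,0],[0,0,0]],"delta_rot":[[0,0,0],[0,0,0],[0,0,0],[0,0,0],[0,0,0],[0,0,0],[0,0,0],[0,0,0],[0,0,0],[0,0,0],[0,0,0],[0,0,0],[0,0,0],[0,0,0]]}'
python3 - <<'E'
from h import *
o=[]
for n,b in(("top",(200,270,190,255)),("side",(155,235,205,290))):
    im,d=ctrl.read_camera(n);np.savez(f"{n}7.npz",im=im,d=d)
    o.append(cv2.convertScaleAbs(cv2.resize(im[b[0]:b[1],b[2]:b[3],::-1],(400,int(400*(b[1]-b[0])/(b[3]-b[2]))),interpolation=cv2.INTER_CUBIC),alpha=1.6))
h=max(x.shape[0] for x in o);o=[cv2.copyMakeBorder(x,0,h-x.shape[0],0,0,cv2.BORDER_CONSTANT) for x in o]
cv2.imwrite("pics/p7.png",np.hstack(o))
E
```

```text
time: 16.83
position: [0.484, 0.1081, 0.1372]
tcp_rot: [3.137, -0.001, 1.374]
force: [10.7, -7.4, -1.4]
finger_gap: 0.0134
grip_force: 59.2
```

View pics/p7.png

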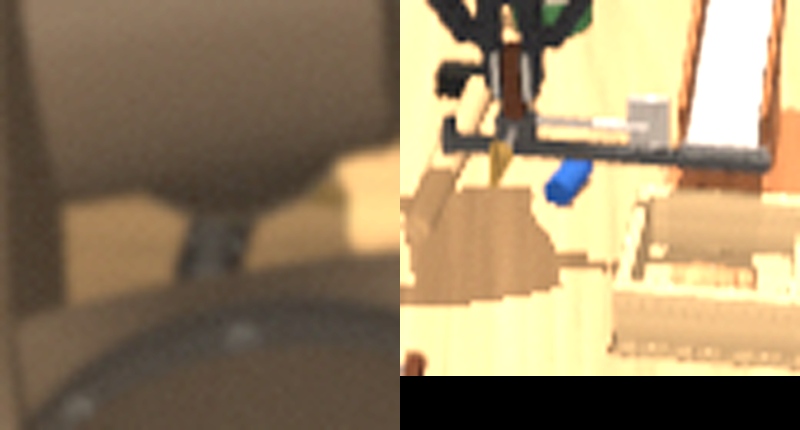

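All three corks have left the chute and now lie in the box, at about (710,272) in the side half. The handle (512,80) is still about 10 mm short of the brass tab (500,155). I pull the rest and measure.

```bash
python3 -m creep '{"delta_pos":[[-0.245,0.049,0],[-0.245,0.049,0],[0,0,0],[0,0,0],[0,0,0]],"delta_rot":[[0,0,0],[0,0,0],[0,0,0],[0,0,0],[0,0,0]]}'
cat > fin.py <<'E'
from h import *
import sys
k=sys.argv[1]
I=[];Dm=[]
for _ in range(4):
    im,d=ctrl.read_camera("side");I.append(im.astype(float));Dm.append(d)
im=np.mean(I,0).astype(np.uint8);d=np.median(Dm,0);np.savez(f"side{k}.npz",im=im,d=d)
th=np.radians(-11.3);ex=np.array([np.cos(th),np.sin(th)]);ey=np.array([-np.sin(th),np.cos(th)])
s=ctrl.get_state()["position"];print("tcp pulled",(np.array([.5355,.0979])-s[:2])@ex)
# gate plate template from side6
S=np.load("side6.npz")["im"];u0,u1,v0,v1=267,281,173,187
t=S[v0:v1,u0:u1]
r=cv2.matchTemplate(im[v0-6:v1+6,u0-35:u1+6],t,cv2.TM_CCOEFF_NORMED)
_,mx,_,(a,b)=cv2.minMaxLoc(r)
sub=lambda l,c,rr:.5*(l-rr)/(l-2*c+rr)
du=a+sub(r[b,a-1],r[b,a],r[b,a+1])-35;dv=b-6
c=((u0+u1)/2,(v0+v1)/2)
A=world("side",*c,z=.125);B=world("side",c[0]+du,c[1]+dv+0.,z=.125)
B2=A[:2]-ex*((A-B)[0]/ex[0]);print("plate match",mx,du,dv,"pull from u",(A-B)[0]/ex[0])
l=cv2.resize(im[160:205,210:265,::-1],(733,600),interpolation=cv2.INTER_CUBIC);cv2.imwrite(f"pics/f{k}.png",cv2.convertScaleAbs(l,alpha=1.6))
E
python3 fin.py 8
```

```text
time: 17.35
position: [0.4744, 0.1101, 0.1371]
tcp_rot: [3.137, -0.001, 1.374]
force: [10.5, -8.2, -3.1]
finger_gap: 0.0134
grip_force: 59.5
tcp pulled 0.06226005764729644
plate match 0.6176866888999939 -19.581177 -1 pull from u 0.0664119014930207
```

View pics/f8.png

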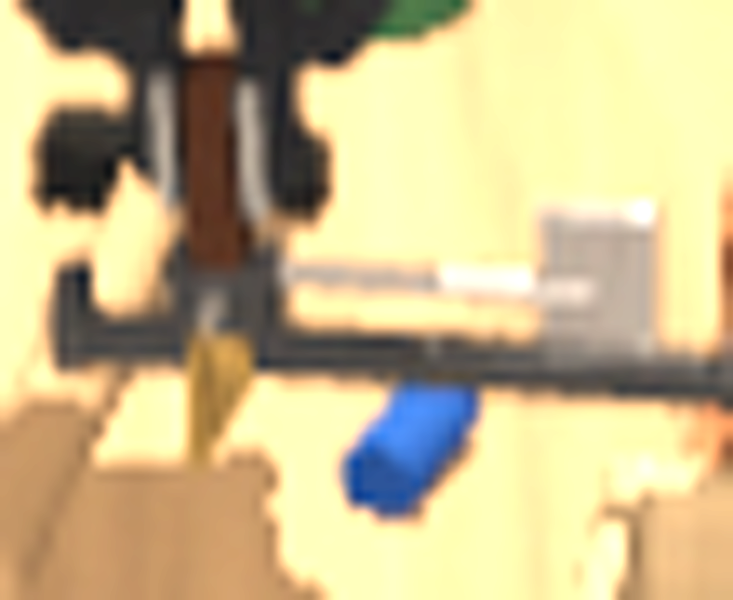

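```bash
python3 - <<'E'
from h import *
th=np.radians(-11.3);ex=np.array([np.cos(th),np.sin(th)]);ey=np.array([-np.sin(th),np.cos(th)])
D=np.load("side8.npz");W=cloud("side",D["d"]);X=W[...,:2]@ex;Y=W[...,:2]@ey
print("cols 222..232; each: rgb x y z (mm)")
for v in range(179,195):
    print(v,' '.join("%s/%d,%d,%d"%("".join("%x"%(c//16) for c in D["im"][v,u]),X[v,u]*1000,Y[v,u]*1000,W[v,u,2]*1000) for u in range(222,231)))
T=np.load("top0.npz");W=cloud("top",T["d"]);X=W[...,:2]@ex;Y=W[...,:2]@ey
print("top fin")
for v in range(203,210):print(v,' '.join("%s/%d,%d,%d"%("".join("%x"%(c//16) for c in T["im"][v,u]),X[v,u]*1000,Y[v,u]*1000,W[v,u,2]*1000) for u in range(236,246)))
print("top tab")
for v in range(226,236):print(v,' '.join("%s/%d,%d,%d"%("".join("%x"%(c//16) for c in T["im"][v,u]),X[v,u]*1000,Y[v,u]*1000,W[v,u,2]*1000) for u in range(234,249)))
E
```

```text
cols 222..232; each: rgb x y z (mm)
179 542/432,193,132 222/435,194,131 321/439,191,133 321/443,190,134 321/446,191,134 321/449,191,135 221/451,196,132 222/454,197,131 333/457,200,129
180 432/431,194,127 222/435,192,128 322/439,191,129 322/442,191,130 322/445,192,129 322/449,193,129 322/452,192,130 322/455,193,130 433/458,194,129
181 543/431,192,124 332/435,190,126 332/438,192,125 333/442,191,126 333/445,191,126 332/449,190,127 332/452,191,127 332/455,192,127 332/459,192,127
182 543/432,190,122 322/435,191,121 322/438,190,122 544/443,184,127 544/446,186,125 322/448,193,122 322/452,192,122 322/455,192,123 222/458,194,121
183 432/431,192,116 322/434,193,116 333/438,190,118 655/444,179,126 544/446,187,121 322/448,191,119 322/451,192,118 322/455,191,119 222/458,194,118
184 222/429,199,108 322/434,191,113 433/438,190,114 764/446,171,127 443/445,191,115 332/448,190,115 332/451,192,114 322/455,189,116 222/458,192,115
185 322/430,195,107 332/433,197,106 542/444,165,127 753/447,167,126 753/444,192,109 653/448,189,112 532/452,190,112 322/454,195,108 322/457,196,109
186 332/429,195,103 332/433,
[... 3902 characters left out ...]
454,157,0 974/455,154,-1
233 974/445,192,-1 974/445,190,1 974/446,187,-1 974/447,184,-5 974/447,181,-1 874/448,179,-3 874/448,176,-5 864/439,171,98 864/439,168,98 764/439,165,105 763/440,163,102 763/440,160,103 864/441,158,105 974/452,157,-2 975/452,154,0
234 974/442,192,3 974/443,189,-2 974/444,187,-4 974/443,184,1 974/444,181,0 975/445,178,1 974/445,175,0 974/446,173,0 974/446,170,-2 874/447,167,-1 874/447,164,0 874/448,162,-2 974/439,157,101 974/449,156,-4 975/449,153,0
235 864/440,192,-5 864/440,189,-2 864/440,186,-1 864/441,183,-2 874/441,180,3 874/442,178,1 974/442,175,0 975/443,172,1 975/443,169,1 975/444,167,-1 975/444,164,1 975/445,161,-1 975/446,158,-3 975/446,156,-2 975/447,153,-1
```

The fin tip and base (x ≈ 444.7 mm in the dispenser frame) lie about 1 mm past the tab (≈ 446 mm). The top picture independently gives a pull of 61.4 mm against the present 62.3 mm. I ease back 1 mm, then check the corks and steadiness.

```bash
python3 -m creep '{"delta_pos":[[0.049,-0.01,0],[0,0,0],[0,0,0],[0,0,0],[0,0,0],[0,0,0],[0,0,0],[0,0,0]],"delta_rot":[[0,0,0],[0,0,0],[0,0,0],[0,0,0],[0,0,0],[0,0,0],[0,0,0],[0,0,0]]}'
python3 fin.py 9; python3 - <<'E'
from h import *
D=np.load("side9.npz");im=D["im"]
o=[cv2.resize(im[190:245,240:310,::-1],(400,314),interpolation=cv2.INTER_CUBIC)]
t,d=ctrl.read_camera("top");o.append(cv2.resize(t[130:240,180:320,::-1],(400,314),interpolation=cv2.INTER_CUBIC))
cv2.imwrite("pics/z.png",cv2.convertScaleAbs(np.hstack(o),alpha=1.4))
E
```

```text
time: 18.22
position: [0.4755, 0.1098, 0.1371]
tcp_rot: [3.137, -0.001, 1.374]
force: [11.7, -8.8, -2.6]
finger_gap: 0.0136
grip_force: 59.5
tcp pulled 0.06119670877393347
plate match 0.6125014424324036 -19.83503 -2 pull from u 0.06695607429966027
```

View pics/z.png

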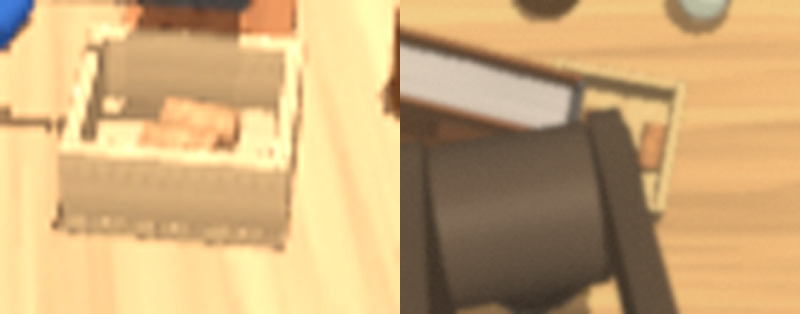

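```bash
python3 - <<'E'
from h import *
th=np.radians(-11.3);ex=np.array([np.cos(th),np.sin(th)]);ey=np.array([-np.sin(th),np.cos(th)]);O=np.array([.622,.047])
t,d=ctrl.read_camera("top");W=cloud("top",d)
S=np.load("side9.npz");V=cloud("side",S["d"])
for nm,W,im in(("top",W,t),("side",V,S["im"])):
    x=(W[...,:2]-O)@ex;y=(W[...,:2]-O)@ey
    m=(abs(x)<.053)&(abs(y)<.053)&(W[...,2]>.018)&(W[...,2]<.055)
    n,l,st,c=cv2.connectedComponentsWithStats(m.astype(np.uint8))
    for i in range(1,n):
        k=l==i
        if k.sum()>8:print(nm,k.sum(),"x",np.percentile(x[k],[3,97]).round(3),"y",np.percentile(y[k],[3,97]).round(3),"z",np.percentile(W[k][:,2],[5,95]).round(3),im[k].mean(0).round())
    # visible interior extent in y
    m=(abs(x)<.05)&(abs(y)<.055)&(W[...,2]<.015);print(nm,"floor seen y",y[m].min() if m.any() else 0,y[m].max() if m.any() else 0)
print(ctrl.get_state()["position"],ctrl.get_state()["qd"].round(4))
E
```

```text
top 12 x [0.016 0.03 ] y [0.018 0.03 ] z [0.025 0.035] [112.  87.  60.]
top 137 x [-0.02   0.023] y [-0.052 -0.03 ] z [0.023 0.036] [139. 101.  66.]
top floor seen y -0.05404522010820245 0.04742638258355207
side 29 x [-0.053 -0.052] y [-0.037  0.032] z [0.02  0.054] [116.  92.  64.]
side 122 x [-0.02  0.03] y [-0.015  0.025] z [0.025 0.034] [186. 137.  92.]
side floor seen y 0.007747864093755867 0.054960527277270965
[0.47551457 0.10985471 0.1371522 ] [-0.0003  0.0002  0.0007 -0.0001 -0.0002  0.    ]
```

Three corks are in the box: one by the front wall and two in the middle. The arm is at rest and holding the handle.

```bash
python3 -c "from workcell import ctrl; print(ctrl.sign_off())"
```

```text
the job is handed in; nothing more can be done
None
```

Handed in: I set the box under the chute and let go of it, then pulled the gate to the brass mark (61 mm, lined up to within about 1 mm by the camera); all three corks are in the box and the gripper is holding the handle steady.

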